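# Bring the oil bottle round on the larder turntable

### The job

Bring the tall oil bottle round to the front of the loaded larder turntable, so that it faces you, the way a cook does it: with your fingertips set the turntable going, gently, at about 0.6 radians a second, take your hand right off and let it run by itself for a moment, then lay your shut fingers on the moving steel edge and slow it down gradually, with a light, even pressure of about 2 newtons for a second or more while the edge slides by. The edge runs out of true, so let your fingers follow it in and out: no shoving, no grabbing, no letting go while you slow it. Leave the turntable standing still with the bottle at the front, everything else on the worktop undisturbed, and your hand clear.

Things in the scene. Friction and masses are not known exactly. Their poses are not given: they have to be found in the camera images.
- turntable (a joint): Turn of the marble turntable on its upright axis, rad, counter-clockwise from above positive, several turns either way without a stop. 0 (or any whole turns of 6.283) has the oil bottle at the front (world -x side), +1.57 at the right (-y), 3.14 at the back. Nominal moment of inertia with its stores 0.28 kg m2, mass 18 kg; mass and friction vary by about a fifth.
- rim: Polished steel edge band of the turntable: upright face, a circle of radius 190 mm, 36 to 79 mm above the worktop. Origin: the circle's centre, 36 mm up; at joint 0 its axes are the world's. The centre lies 8 mm off the bearing axis, square to the bottle's side: at joint q it is at axis + 8 mm*(-sin q, cos q), so the edge runs in and out as it turns.
- plinth: Round dark steel bearing foot under the disc, fixed, 230 mm across, 34 mm high. Origin on the worktop on the bearing axis, axes parallel to the world's; the turntable's front is its -x side. Low-friction bearing: drag 0.006 N m plus 0.004 N m per rad/s, so the turntable runs on for many seconds. The smooth edge has friction 0.2 on fingers: 2 N brakes it with 0.076 N m.
- bottle (a point): Top of the dark cap of the tall green glass oil bottle (68 mm across, 340 mm above the worktop), 102 mm from the bearing axis, much the tallest store. Three jars and three tins (72 mm across, 90 to 115 mm high) stand with it in fitted wells in the marble disc (top 80 mm above the worktop) and never shift; all stores stay 42 mm clear of the edge.
- mug: Bystander: white mug, 82 mm across, 90 mm high, loose, to the left of the turntable. Origin at the centre of its underside.
- storage_jar: Bystander: glass jar with a wooden lid, 90 mm across, 150 mm high, loose, to the right. Origin at the centre of its underside.
- pepper_mill: Bystander: dark wooden pepper mill, 58 mm across, 187 mm high, loose, on the left, behind the mug. Origin at the centre of its underside.

How it is judged:
On the way, in this order (a step that is already met when the one before it is completed fails the run):
1. the turntable runs freely, faster than 0.35 rad/s, with the fingers off it for 0.3 s ((velocity of joint turntable above 0.35 rad/s or velocity of joint turntable below -0.35 rad/s) and contact force between the fingers and plinth below 0.05 N), for 0.3 s.
2. the fingers press on the moving steel edge with 0.4 to 6 N, without a break, for 0.7 s while the turntable is turning (faster than 0.1 rad/s) ((velocity of joint turntable above 0.1 rad/s or velocity of joint turntable below -0.1 rad/s) and contact force between the fingers and rim between 0.4 and 6 N), for 0.7 s.
At the end, for the whole second after the job is handed in: The oil bottle is at the front of the turntable (on the -x side, within 20 mm sideways of the bearing axis, about 0.2 rad), the turntable stands still (under 0.03 rad/s), the bystanders stand upright and the robot touches nothing (velocity of joint turntable between -0.03 and 0.03 rad/s and x of bottle in the frame of plinth below -0.05 m and y of bottle in the frame of plinth between -0.02 and 0.02 m and angle between each of mug, storage_jar, pepper_mill's own z axis and vertical below 0.2 rad).
It fails at once if the turntable is shoved, squeezed or grabbed: more than 12 N from the fingers (contact force between the fingers and plinth above 12 N).
It fails at once if the turntable is flung round faster than 1.5 rad/s (velocity of joint turntable above 1.5 rad/s or velocity of joint turntable below -1.5 rad/s).
It fails at once if the mug is pushed away or knocked over (distance of mug from where it was at the start of the episode above 0.03 m or angle between mug's own z axis and vertical above 0.4 rad).
It fails at once if the storage jar is pushed away or knocked over (distance of storage_jar from where it was at the start of the episode above 0.03 m or angle between storage_jar's own z axis and vertical above 0.4 rad).
It fails at once if the pepper mill is pushed away or knocked over (distance of pepper_mill from where it was at the start of the episode above 0.03 m or angle between pepper_mill's own z axis and vertical above 0.4 rad).
It also fails if it takes over 64 s, if anything falls off the work surface, if the arm or the gripper's body presses on something with over 40 N, if the wrist force passes 120 N, or if a joint passes its speed limit or range.

### The arm

A 6-joint arm with a two-finger parallel gripper is mounted at the origin on the work surface. World frame = base frame: x ahead of the robot, y to its left, z up, the work surface at z = 0. Lengths are in m, angles in rad, forces in N, time in s.
With the tool pointing down it reaches from about 0.35 to 0.775 m from the base axis. Payload 7.3 kg.
Tool frame: the origin (TCP) lies between the finger pads; the fingertips stand 14 mm ahead of it and the grasp point (between the pads) lies 5 mm behind it; z points along the fingers, y is the line along which they close (so a half turn about z gives the same grasp; the last joint's range is limited). The gripper opens to 92 mm and grips with 3 to 60 N. Pads are 19 mm wide; open, the fingers measure 130 mm over their backs; the gripper's body (75 mm by 190 mm) begins 47 mm behind the grasp point.
Start: joints at [-1.465, 0.342, 1.524, -0, 1.275, -0.146], TCP at [0.131, -0.508, 0.241] pointing down, gripper open.
Joint ranges: [-2.53, 2.53], [-0.77, 2.02], [0.04, 2.7], [-1, 4.14], [0.28, 2.66], [-3.11, 3.11]. Speed limits (rad/s): [2.57, 2.57, 3.14, 3.14, 3.14, 3.14].

### API

Orientations are given as [roll, pitch, yaw] about the fixed x, y, z axes, in that order (R = Rz(yaw) Ry(pitch) Rx(roll)).
In Python, from cell import robot, eyes gives the robot as it stands. The module is installed in compiled form; this text tells all that it offers.
- The arm moves only by the shell command python3 -m handwheel 'ROWS' [FORCE]. ROWS is JSON, one flat list of numbers, 5 for each row, row after row: the shift along the world's x, y, z in mm, then the turn about the world's z in rad, then the opening, from 0 (shut) to 1 (fully open). In form: [x, y, z, spin, jaw, x, y, z, spin, jaw, ...]. A call has 1 to 8 rows; each row shifts and turns the commanded pose from where the row before left it; what a row does not reach is not made up. A row lasts 1/10 s, in which the tool goes at most 50 mm and 8.59 degrees, less where a joint would pass 70% of its speed; a pose out of reach is approached as far as the arm can. A call with a gripper value outside its range is refused whole. The fingers move at their own pace and stop on an object; FORCE is the grip in N (left out, the last holds). Time passes only in rows, so rows that do not move let the fingers close. It gives the time, the measured TCP pose, the force, the opening and the grip force at its end, in the units of the state.
- robot.observe(): the state, without advancing time (a new reading comes with each control period).
- eyes.read_camera(name): name is "scene" or "top" or "wrist"; returns (picture, depth): 480x640x3 uint8, blue, green, red; 480x640 float32, m along the optical axis (not along the pixel's ray), 0 where there is no reading.
- eyes.calibration(name): a dict with "fx", "fy", "cx", "cy" (pixels), "dist_coeffs" ([k1, k2, p1, p2, k3] as OpenCV has them; the pictures are not rectified), "world_to_cam" (4x4, takes a point from world to camera coordinates). Camera axes: x right, y down, z forward; pixel columns grow to the right and rows downward; lengths in m; the calibration is good to about 2 mm. A picture is of the moment at which its call begins: read the wrist's pose just before it. calibration takes no time and is no camera call; for the wrist camera it gives the pose at the moment of the call.
- robot.hand_in(): hands the job in; it is judged then, once.
The state is a dict: "time": time; "qpos": joint angles; "qvel": joint speeds; "joint_efforts": joint torques, N m; "tool_pos": TCP position; "tool_rot": TCP orientation; "contact_force": force on the tool from outside, world axes, zero at the start; "torque": the same for the moment, N m; "opening": finger opening in m; "grip_force": force on a finger pad.
Only numpy, scipy, OpenCV 4.12 (cv2) and the standard library are available. Lean on these libraries where they do the work, as an engineer would, in place of code of your own. Each camera call takes 0.05 s, during which the arm holds its last target. There are 200 camera calls.

## Working session

There is one attempt and no reset: what is moved stays moved. The work goes in short steps, Python scripts to look and compute and a shell command to move; the robot and the scene stay as the last step left them, time stands still between calls to the robot, and variables do not carry over. Pictures are saved under pics/ and viewed, at most 10 in all, crops included, and the job is handed in when it is done.

```bash
mkdir -p pics; ls
python3 - <<'E'
from cell import robot, eyes
import cv2, numpy as np
o=robot.observe(); print({k:np.round(v,3).tolist() for k,v in o.items()})
for n in("scene","top"):
    p,d=eyes.read_camera(n); cv2.imwrite(f"pics/{n}0.png",p); np.savez(f"{n}0.npz",p=p,d=d,**{k:np.array(v) for k,v in eyes.calibration(n).items()})
    print(n,{k:np.round(v,3).tolist() for k,v in eyes.calibration(n).items()})
E
```

```text
pics
{'time': 0.0, 'qpos': [-1.465, 0.343, 1.525, 0.0, 1.275, -0.146], 'qvel': [0.002, -0.001, -0.001, -0.0, -0.0, -0.001], 'joint_efforts': [-0.001, -43.125, -24.422, 0.072, 0.056, -0.0], 'tool_pos': [0.131, -0.508, 0.24], 'tool_rot': [-3.14, -0.0, 0.252], 'contact_force': [0.133, 0.179, 0.05], 'torque': [0.038, -0.008, 0.028], 'grip_force': 0.0, 'opening': 0.092}
scene {'fx': 571.31, 'fy': 571.31, 'cx': 318.741, 'cy': 243.358, 'dist_coeffs': [-0.106, 0.0, 0.0, 0.0, 0.0], 'world_to_cam': [[0.476, -0.879, -0.002, -0.294], [-0.838, -0.453, -0.303, 0.493], [0.266, 0.146, -0.953, 1.65], [0.0, 0.0, 0.0, 1.0]]}
top {'fx': 466.246, 'fy': 466.246, 'cx': 324.805, 'cy': 236.318, 'dist_coeffs': [-0.033, 0.0, 0.0, 0.0, 0.0], 'world_to_cam': [[0.026, -1.0, 0.004, -0.029], [-0.984, -0.026, -0.175, 0.595], [0.175, 0.001, -0.985, 1.453], [0.0, 0.0, 0.0, 1.0]]}
```

View pics/scene0.png

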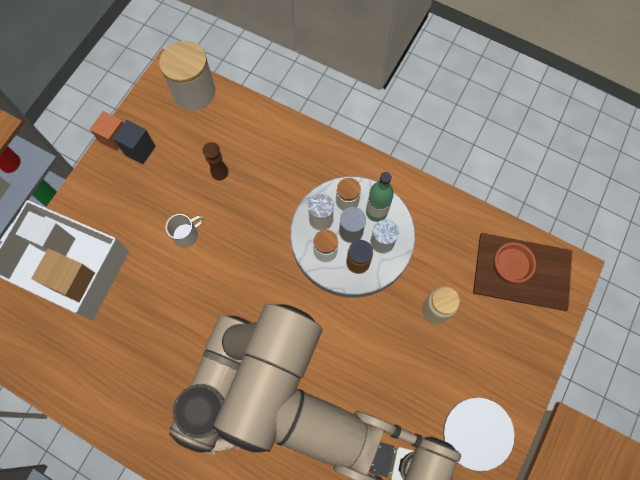

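View pics/top0.png

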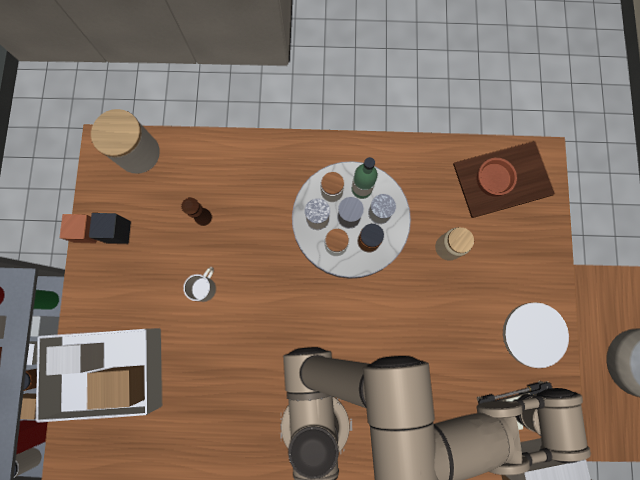

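The scene view shows the bottle cap at about (385,178) and the disc centred near (353,236). In the top view the cap is at (369,163) and the disc centre at (351,220). The mug is at (198,288), the mill at (197,210) and the storage jar at (460,241). The bottle is at the back, slightly to the right.

```bash
cat > h.py <<'E'
import cv2, numpy as np
from scipy.optimize import least_squares
def cal(c): return np.array([[c['fx'],0,c['cx']],[0,c['fy'],c['cy']],[0,0,1]],float),np.array(c['dist_coeffs'],float),np.array(c['world_to_cam'],float)
def rays(c,uv):
    K,D,T=cal(c); n=cv2.undistortPoints(np.array(uv,float).reshape(-1,1,2),K,D)[:,0]
    R=T[:3,:3]; return -R.T@T[:3,3], np.c_[n,np.ones(len(n))]@R
def plane(c,uv,z):
    o,d=rays(c,uv); return (o+d*((z-o[2])/d[:,2])[:,None])[:,:2]
def tri(c1,u1,c2,u2):
    A=np.zeros((3,3));b=np.zeros(3);L=[]
    for c,u in((c1,u1),(c2,u2)):
        o,d=rays(c,[u]);d=d[0]/np.linalg.norm(d[0]);P=np.eye(3)-np.outer(d,d);A+=P;b+=P@o;L.append((P,o))
    x=np.linalg.solve(A,b); return x,[np.linalg.norm(P@(x-o)) for P,o in L]
def circ(xy,r=None):
    f=lambda p:np.hypot(*(xy-p[:2]).T)-(p[2] if r is None else r)
    x0=np.r_[xy.mean(0),.19] if r is None else xy.mean(0)
    s=least_squares(f,x0,loss='soft_l1',f_scale=.002); return s.x,np.sqrt((s.fun**2).mean())
def disc(p):  # hull of the marble
    hsv=cv2.cvtColor(p,cv2.COLOR_BGR2HSV)
    m=((hsv[...,1]<60)&(hsv[...,2]>120)).astype(np.uint8)
    b=np.zeros_like(m);b[140:320,270:430]=1;m*=b
    m=cv2.morphologyEx(m,cv2.MORPH_OPEN,np.ones((3,3)))
    k=max(cv2.findContours(m,0,1)[0],key=cv2.contourArea)
    return cv2.convexHull(k)[:,0]
def cap(p,d=None):  # dark cap next to the green glass
    hsv=cv2.cvtColor(p,cv2.COLOR_BGR2HSV)
    g=((hsv[...,0]>45)&(hsv[...,0]<95)&(hsv[...,1]>70)).astype(np.uint8)
    g[:130]=0;g[330:]=0;g[:,:270]=0;g[:,440:]=0
    return g,hsv
E
python3 - <<'E'
from h import *
C={}
for n in("scene","top"):
    z=dict(np.load(f"{n}0.npz"));C[n]=z;h=disc(z['p'])
    for zz in(.08,): print(n,len(h),circ(plane(z,h,zz)),circ(plane(z,h,zz),.19))
    g,hsv=cap(z['p']);ys,xs=np.nonzero(g);print('green',len(xs),xs.mean(),ys.mean())
a=cv2.resize(C['scene']['p'][160:240,340:430],None,fx=4,fy=4,interpolation=0)
b=cv2.resize(C['top']['p'][140:220,330:420],None,fx=4,fy=4,interpolation=0)
cv2.imwrite('pics/caps.png',np.hstack([a,b]))
E
```

```text
scene 49 (array([ 0.64976976, -0.09830356,  0.18897909]), np.float64(0.00040592858314267776)) (array([ 0.65011976, -0.09838404]), np.float64(0.0010795218243904508))
green 518 380.3166023166023 196.43050193050192
top 51 (array([ 0.65358793, -0.09557592,  0.18917565]), np.float64(0.000434051359431001)) (array([ 0.65359546, -0.0956189 ]), np.float64(0.0009287335352130001))
green 290 365.0655172413793 176.7448275862069
```

View pics/caps.png

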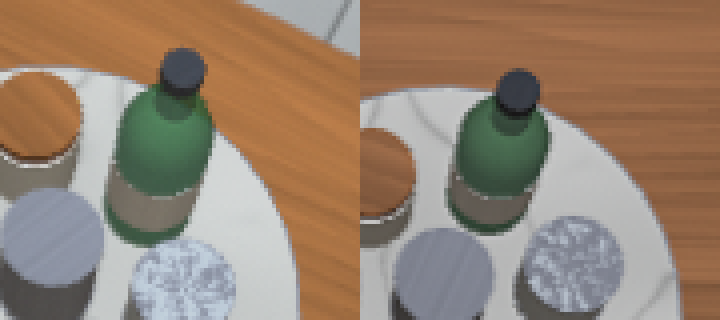

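Crop: cap top at about (385.9,176.4) in the scene view and (369.6,161.6) in the top view.

Run:
```python
from h import *
S,T=[dict(np.load(f"{n}0.npz")) for n in("scene","top")]
x,e=tri(S,(385.9,176.4),T,(369.6,161.6));print('cap',x,e)
print('jar',tri(S,(446,301),T,(461,239)),'mug rim',tri(S,(181,222),T,(198,284)),'mill',tri(S,(211,149),T,(190,205)))
c=np.array([.6519,-.0970])
for k in range(2):
    pass
# axis from cap and rim centre: cap=axis+102*(-cos q,-sin q); rim=axis+8*(-sin q,cos q)
f=lambda p:np.r_[p[:2]+.102*np.array([-np.cos(p[2]),-np.sin(p[2])])-x[:2],p[:2]+.008*np.array([-np.sin(p[2]),np.cos(p[2])])-c]
s=least_squares(f,[.65,-.1,3.]);print('axis,q',s.x,s.fun)
```

```text
cap [ 0.75614945 -0.13036945  0.32308631] [np.float64(0.0007717466020118379), np.float64(0.000771746602011725)]
jar (array([ 0.5852236 , -0.43525167,  0.11571725]), [np.float64(0.0017614714215936282), np.float64(0.0017614714215936453)]) mug rim (array([0.4273034 , 0.37124973, 0.10318848]), [np.float64(0.00033066635859028753), np.float64(0.00033066635859031534)]) mill (array([0.66508088, 0.40247932, 0.14486073]), [np.float64(0.0006640140790436597), np.float64(0.0006640140790435127)])
axis,q [ 0.65833037 -0.09068417  2.75353444] [-0.00340324  0.00108933  0.00340324 -0.00108933]
```

```bash
python3 -m handwheel '[40,30,0,0.12,0, 40,30,0,0.12,0, 40,30,0,0.12,0, 40,30,0,0.12,0, 30,35,0,0.12,0, 25,40,0,0.12,0, 20,40,0,0.12,0, 20,40,0,0.12,0]' 5
python3 -m handwheel '[10,45,0,0.12,0, 10,45,0,0.12,0, 5,45,0,0.12,0, 5,45,0,0,0, 5,45,0,0,0, 10,45,0,0,0, 10,45,0,0,0, 10,45,0,0,0]'
```

```text
time: 0.9
tool_pos: [0.3864, -0.2316, 0.2404]
tool_rot: [-3.141, -0.0, 1.217]
contact_force: [0.6, -0.6, -0.1]
opening: 0.0323
grip_force: 0.0
time: 1.7
tool_pos: [0.4507, 0.1285, 0.2406]
tool_rot: [-3.142, 0.0, 1.572]
contact_force: [0.7, -0.0, -0.0]
opening: 0.0009
grip_force: 0.0
```

```bash
python3 -m handwheel '[45,12,0,-0.08,0, 45,12,0,-0.08,0, 45,12,0,-0.08,0, 45,12,0,-0.08,0, 45,4,0,0,0, 45,0,0,0,0, 5,-20,-40,0,0, 0,0,-40,0,0]'
python3 -m handwheel '[0,0,-40,0,0, 0,0,-40,0,0, 0,0,-18,0,0, 0,0,0,0,0, 0,0,0,0,0]'
python3 - <<'E'
from h import *
from cell import eyes,robot
z={k:np.array(v) for k,v in eyes.calibration('scene').items()}
p,d=eyes.read_camera('scene');cv2.imwrite('pics/s1.png',p[130:330,260:460].repeat(3,0).repeat(3,1))
o=robot.observe();print(o['tool_pos'],o['contact_force'],o['tool_rot'])
E
```

```text
time: 2.5
tool_pos: [0.7288, 0.1561, 0.1593]
tool_rot: [3.138, -0.0, 1.249]
contact_force: [-0.5, 0.1, -0.2]
opening: 0.0006
grip_force: 0.0
time: 3.0
tool_pos: [0.726, 0.1586, 0.063]
tool_rot: [3.142, -0.0, 1.252]
contact_force: [-0.8, 1.0, 0.9]
opening: 0.0004
grip_force: 0.0
[0.72672896 0.15867271 0.06431052] [-0.1042499   0.41353337  0.68922666] [ 3.13931048e+00 -1.00641325e-03  1.25180365e+00]
```

View pics/s1.png

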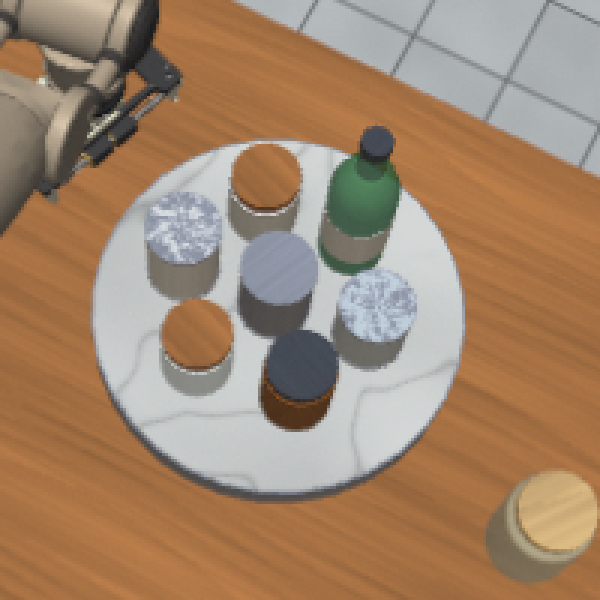

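The hand stands at left-back just outside the rim (crop 110,150), with the bottle and stores undisturbed. Now I'll creep in until I feel contact.

```bash
python3 -m handwheel '[-5,-17,0,0,0, -5,-17,0,0,0, -4,-14,0,0,0, 0,0,0,0,0, 0,0,0,0,0]'|grep -E 'pos|force'
for i in 1 2; do python3 -m handwheel '[0,0,0,0,0]'|grep -E 'contact'; done
python3 -m handwheel '[-0.6,-1.9,0,0,0, 0,0,0,0,0]'|grep -E 'pos|contact'
python3 -m handwheel '[-0.6,-1.9,0,0,0, 0,0,0,0,0]'|grep -E 'pos|contact'
```

```text
tool_pos: [0.7124, 0.1106, 0.064]
contact_force: [0.3, 0.2, 0.6]
grip_force: 0.0
contact_force: [1.1, 0.6, -0.3]
contact_force: [0.2, -0.4, 0.3]
tool_pos: [0.7112, 0.1088, 0.0626]
contact_force: [-0.2, 0.0, 0.2]
tool_pos: [0.7106, 0.1065, 0.0627]
contact_force: [0.5, 0.5, -0.6]
```

```bash
for i in 1; do :; done
python3 -m handwheel '[-0.6,-1.9,0,0,0, 0,0,0,0,0]'|grep -E 'pos|contact'
python3 -m handwheel '[-0.3,-1,0,0,0, 0,0,0,0,0]'|grep -E 'pos|contact'
python3 -m handwheel '[-0.3,-1,0,0,0, 0,0,0,0,0]'|grep -E 'pos|contact'
python3 -m handwheel '[-0.3,-1,0,0,0, 0,0,0,0,0]'|grep -E 'pos|contact'
```

```text
tool_pos: [0.71, 0.1045, 0.0627]
contact_force: [0.6, -0.1, 0.0]
tool_pos: [0.7097, 0.1036, 0.0628]
contact_force: [-0.1, 1.1, 0.2]
tool_pos: [0.7094, 0.1027, 0.0627]
contact_force: [-0.2, 0.7, 0.8]
tool_pos: [0.7091, 0.1017, 0.0627]
contact_force: [1.2, -0.8, 0.3]
```

```bash
python3 -m handwheel '[-0.3,-1,0,0,0, 0,0,0,0,0]'|grep -E 'pos|contact'
python3 -m handwheel '[-0.3,-1,0,0,0, 0,0,0,0,0]'|grep -E 'pos|contact'
```

```text
tool_pos: [0.7088, 0.1007, 0.0627]
contact_force: [-0.5, -0.4, -0.2]
tool_pos: [0.7085, 0.0997, 0.0627]
contact_force: [-0.4, 0.1, -0.5]
```

```bash
python3 -m handwheel '[-0.6,-1.9,0,0,0, 0,0,0,0,0]'|grep -E 'pos|contact'
for i in 1 ; do python3 -m handwheel '[-0.3,-1,0,0,0, 0,0,0,0,0]'|grep -E 'pos|contact'; done
python3 -m handwheel '[-0.3,-1,0,0,0, 0,0,0,0,0]'|grep -E 'pos|contact'
python3 -m handwheel '[-0.3,-1,0,0,0, 0,0,0,0,0]'|grep -E 'pos|contact'
```

```text
tool_pos: [0.7079, 0.0976, 0.0627]
contact_force: [-0.4, -0.6, 0.2]
tool_pos: [0.7076, 0.097, 0.0628]
contact_force: [-0.1, 0.4, -0.1]
tool_pos: [0.7075, 0.0969, 0.0628]
contact_force: [1.1, 3.9, -0.9]
tool_pos: [0.7074, 0.0969, 0.0628]
contact_force: [2.1, 8.8, -1.3]
```

Contact at TCP (0.7074, 0.0969), at about 4.5 N per mm of command. I'll touch two more places on the rim to fix its centre accurately.

```bash
python3 -m handwheel '[4,23,0,0,0, -42,0,0,0.13,0, -42,0,0,0.13,0, -30,-8,0,0.13,0, -13,-8,0,0.13,0, 0,0,0,0.13,0, 0,0,0,0,0]'|grep -E 'time|pos|rot|contact'
python3 -m handwheel '[1,-2.9,0,0,0, 0,0,0,0,0]'|grep -E 'pos|contact'
python3 -m handwheel '[0.3,-1,0,0,0, 0,0,0,0,0]'|grep -E 'pos|contact'
python3 -m handwheel '[0.3,-1,0,0,0, 0,0,0,0,0]'|grep -E 'pos|contact'
```

```text
time: 6.85
tool_pos: [0.5838, 0.1014, 0.0632]
tool_rot: [3.141, 0.001, 1.903]
contact_force: [1.1, 0.6, -0.1]
tool_pos: [0.5855, 0.0986, 0.0627]
contact_force: [0.9, 0.3, -0.1]
tool_pos: [0.5854, 0.0979, 0.0626]
contact_force: [0.1, 0.0, 0.1]
tool_pos: [0.5857, 0.097, 0.0627]
contact_force: [-0.6, -0.5, 0.1]
```

```bash
python3 -m handwheel '[0.3,-1,0,0,0, 0,0,0,0,0]'|grep -E 'pos|contact'
python3 -m handwheel '[0.3,-0.9,0,0,0, 0,0,0,0,0]'|grep -E 'pos|contact'
```

```text
tool_pos: [0.586, 0.096, 0.0627]
contact_force: [-0.2, 0.8, 0.9]
tool_pos: [0.5863, 0.0951, 0.0628]
contact_force: [0.6, -0.8, -0.3]
```

```bash
python3 -m handwheel '[0.3,-0.9,0,0,0, 0,0,0,0,0]'|grep -E 'pos|contact'
python3 -m handwheel '[0.3,-0.9,0,0,0, 0,0,0,0,0]'|grep -E 'pos|contact'
```

```text
tool_pos: [0.5866, 0.0941, 0.0628]
contact_force: [0.1, -0.5, 1.2]
tool_pos: [0.5869, 0.0932, 0.0627]
contact_force: [-1.1, 0.1, 0.4]
```

```bash
python3 -m handwheel '[0.3,-0.9,0,0,0, 0,0,0,0,0]'|grep -E 'pos|contact'
python3 -m handwheel '[0.2,-0.6,0,0,0, 0,0,0,0,0]'|grep -E 'pos|contact'
```

```text
tool_pos: [0.5868, 0.093, 0.0627]
contact_force: [-1.4, 4.3, 0.7]
tool_pos: [0.5867, 0.093, 0.0627]
contact_force: [-1.7, 6.5, 0.8]
```

```bash
python3 -m handwheel '[-15,35,0,0,0, -45,-25,0,0.15,0, -32,-40,0,0.15,0, -10,-35,0,0.15,0, 0,0,0,0.15,0, 0,0,0,0,0, 2.4,-1.8,0,0,0, 0,0,0,0,0]'|grep -E 'time|pos|rot|contact'
python3 -m handwheel '[0.8,-0.6,0,0,0, 0,0,0,0,0]'|grep -E 'pos|contact'
python3 -m handwheel '[0.8,-0.6,0,0,0, 0,0,0,0,0]'|grep -E 'pos|contact'
```

```text
time: 9.45
tool_pos: [0.4915, 0.0282, 0.0628]
tool_rot: [3.141, 0.001, 2.494]
contact_force: [-0.1, -0.6, 0.5]
tool_pos: [0.4917, 0.0277, 0.0626]
contact_force: [0.1, 0.5, -0.0]
tool_pos: [0.4924, 0.0269, 0.0627]
contact_force: [0.1, -0.3, 0.2]
```

```bash
python3 -m handwheel '[0.7,-0.5,0,0,0, 0,0,0,0,0]'|grep -E 'pos|contact'
python3 -m handwheel '[0.7,-0.5,0,0,0, 0,0,0,0,0]'|grep -E 'pos|contact'
```

```text
tool_pos: [0.4931, 0.0263, 0.0628]
contact_force: [0.3, -0.0, 0.3]
tool_pos: [0.4936, 0.0258, 0.0627]
contact_force: [-0.7, 0.4, 0.1]
```

```bash
python3 -m handwheel '[0.5,-0.4,0,0,0, 0,0,0,0,0]'|grep -E 'pos|contact'
cat >> h.py <<'E'
def capq(p,n,ax,c):  # joint angle from the dark-cap top in the scene camera
    pass
E
python3 - <<'E'
from h import *
P=np.array([[.7074,.0969],[.5867,.0931],[.4937,.0258]])
# camera prior
f=lambda p:np.r_[(np.hypot(*(P-p[:2]).T)-.19-p[2])/.0002,(p[:2]-[.6519,-.097])/.0025,(p[2]-.0105)/.0015]
s=least_squares(f,[.652,-.097,.0105]);print(s.x,s.fun)
J=np.linalg.inv(s.jac.T@s.jac);print(np.sqrt(np.diag(J)))
E
```

```text
tool_pos: [0.4935, 0.0256, 0.0625]
contact_force: [-2.9, 1.8, 0.7]
[ 0.65302031 -0.09639529  0.01078156] [ 0.08695479 -0.07953626  0.01760918  0.44812396  0.24188446  0.18770779]
[0.00039327 0.00095364 0.00088802]
```

```bash
python3 -m handwheel '[-10,10,0,0,0, 10,35,0,-0.14,0, 33,40,0,-0.14,0, 45,20,0,-0.14,0, 45,0,0,-0.14,0, 45,-2,0,-0.14,0, 45,-8,0,-0.14,0, 13,-13.5,0,-0.14,0]'|grep -E 'time|pos|rot|contact'
python3 -m handwheel '[0,0,0,-0.14,0, 0,0,0,-0.12,0, 0,0,0,0,0, 0,0,0,0,0]'|grep -E 'time|pos|rot|contact'
python3 - <<'E'
from h import *
A=np.array([.6561,-.0890]);R=.1928-.0010
a=1.2533;w=0;t=0;p=A+R*np.array([np.cos(a),np.sin(a)]);print(p)
cmd=p.copy()
for i in range(20):
    w1=min(.6,w+.05);da=(w+w1)/2*.1;w=w1;a+=da
    n=A+R*np.array([np.cos(a),np.sin(a)]);d=np.round((n-cmd)*1e3,1);cmd+=d/1e3;print(i,d,round(da,3),round(a,3))
E
```

```text
time: 11.25
tool_pos: [0.7221, 0.1064, 0.0623]
tool_rot: [3.138, -0.0, 1.512]
contact_force: [-2.1, -0.3, 0.4]
time: 11.65
tool_pos: [0.7187, 0.106, 0.0627]
tool_rot: [3.141, 0.0, 1.26]
contact_force: [-0.3, -0.3, -0.1]
[0.71597785 0.09321384]
0 [-0.5  0.1] 0.003 1.256
1 [-1.3  0.5] 0.008 1.263
2 [-2.3  0.7] 0.013 1.276
3 [-3.2  0.9] 0.018 1.293
4 [-4.2  1.2] 0.023 1.316
5 [-5.1  1.2] 0.028 1.343
6 [-6.1  1.4] 0.032 1.376
7 [-7.1  1.2] 0.038 1.413
8 [-8.1  1.1] 0.042 1.456
9 [-9.   0.8] 0.048 1.503
10 [-10.1   0.5] 0.052 1.556
11 [-11.   -0.2] 0.057 1.613
12 [-11.5  -0.8] 0.06 1.673
13 [-11.4  -1.5] 0.06 1.733
14 [-11.3  -2.2] 0.06 1.793
15 [-11.1  -2.9] 0.06 1.853
16 [-11.   -3.6] 0.06 1.913
17 [-10.7  -4.1] 0.06 1.973
18 [-10.5  -4.9] 0.06 2.033
19 [-10.1  -5.4] 0.06 2.093
```

```bash
python3 -m handwheel '[-2.2,-9,0,0,0, 0,0,0,0,0, 0,0,0,0,0]'|grep -E 'pos|contact'
python3 -m handwheel '[-0.4,-1.8,0,0,0, 0,0,0,0,0]'|grep -E 'pos|contact'
python3 -m handwheel '[-0.2,-0.6,0,0,0, 0,0,0,0,0]'|grep -E 'pos|contact'
```

```text
tool_pos: [0.7168, 0.096, 0.0629]
contact_force: [-0.8, 0.1, 0.1]
tool_pos: [0.7164, 0.0945, 0.0628]
contact_force: [0.3, 0.1, -0.1]
tool_pos: [0.7162, 0.0941, 0.0627]
contact_force: [-0.1, -0.5, 0.1]
```

```bash
python3 -m handwheel '[-0.2,-0.7,0,0,0, 0,0,0,0,0, 0,0,0,0,0]'|grep -E 'pos|contact'
python3 -m handwheel '[0,-0.4,0,0,0, 0,0,0,0,0]'|grep -E 'pos|contact'
```

```text
tool_pos: [0.7161, 0.094, 0.0628]
contact_force: [1.7, 4.7, -0.8]
tool_pos: [0.7162, 0.094, 0.0628]
contact_force: [1.5, 6.2, -0.8]
```

```bash
python3 -m handwheel '[-0.5,0.2,0,0.003,0, -1.3,0.5,0,0.008,0, -2.3,0.7,0,0.013,0, -3.2,0.9,0,0.018,0]'|grep -E 'time|pos|contact'
```

```text
time: 13.25
tool_pos: [0.7092, 0.0962, 0.063]
contact_force: [2.2, 5.7, -0.4]
```

```bash
python3 -m handwheel '[-4.2,1.2,0,0.023,0, -5.1,1.2,0,0.028,0, -6.1,1.4,0,0.032,0]'|grep -E 'time|pos|contact'
```

```text
time: 13.55
tool_pos: [0.6936, 0.1, 0.063]
contact_force: [1.6, 4.6, 0.6]
```

```bash
python3 -m handwheel '[-7.1,1.1,0,0.038,0, -8.1,1,0,0.042,0, -9,0.8,0,0.048,0]'|grep -E 'time|pos|contact'
```

```text
time: 13.85
tool_pos: [0.6691, 0.1032, 0.063]
contact_force: [0.2, 5.7, 0.5]
```

```bash
python3 -m handwheel '[-10.1,0.5,0,0.052,0, -11,-0.2,0,0.057,0, -11.5,-0.8,0,0.06,0]'|grep -E 'time|pos|contact'
```

```text
time: 14.15
tool_pos: [0.636, 0.1026, 0.0629]
contact_force: [-0.6, 5.8, 1.2]
```

```bash
python3 -m handwheel '[-11.4,-1.4,0,0.06,0, -11.3,-2.1,0,0.06,0, -12,6,0,0,0, -8,12,0,0,0, 0,8,0,-0.1,0]'|grep -E 'time|pos|contact'
cat > q.py <<'E'
from h import *
from cell import eyes,robot
A=np.array([.6561,-.0890])
for k in range(1):
    t=[];U=[];C=[]
    for n in("scene","top"):
        C.append(eyes.calibration(n));t.append(robot.observe()['time']);p,_=eyes.read_camera(n)
        g,_h=cap(p);ys,xs=np.nonzero(g);U.append((xs.mean(),ys.mean()));N=len(xs)
        b=plane(C[-1],[U[-1]],.2)[0]-A;print(n,t[-1],N,'q=%.3f'%np.arctan2(-b[1],-b[0]),'r=%.3f'%np.hypot(*b))
E
python3 q.py
```

```text
time: 14.65
tool_pos: [0.5928, 0.1246, 0.0629]
contact_force: [0.7, 1.1, -0.3]
scene 14.65 490 q=-2.839 r=0.103
top 14.7 289 q=-2.802 r=0.105
```

```bash
python3 -m handwheel '[22,3,0,-0.06,0, 22,2,0,-0.06,0, 20,0,0,0,0, 0,0,0,0,0, 0,0,0,0,0, 0,0,0,0,0]'|grep -E 'time|pos|rot|contact'
python3 q.py
```

```text
time: 15.35
tool_pos: [0.6568, 0.1289, 0.0625]
tool_rot: [-3.14, 0.0, 1.579]
contact_force: [-0.2, 0.7, 0.6]
scene 15.35 492 q=-2.418 r=0.101
top 15.4 289 q=-2.395 r=0.104
```

```bash
python3 -m handwheel '[3,-3.5,0,-0.008,0, 0,-3,0,0,0, 0,0,0,0,0, 0,0,0,0,0, 0,0,0,0,0, 0,0,0,0,0, 0,0,0,0,0, 0,0,0,0,0]'|grep -E 'time|pos|contact'
python3 -m handwheel '[0,0,0,0,0, 0,0,0,0,0, 0,0,0,0,0, 0,0,0,0,0, 0,0,0,0,0, 0,0,0,0,0, 0,0,0,0,0, 0,0,0,0,0, 0,0,0,0,0]' | grep -E 'time|pos|rot|contact'
python3 q.py
```

```text
time: 16.25
tool_pos: [0.6608, 0.1225, 0.0627]
contact_force: [-0.4, 0.2, 0.0]
scene 16.25 492 q=-1.896 r=0.100
top 16.3 277 q=-1.896 r=0.103invalid input
```

```bash
python3 -m handwheel '[0,0,0,0,0, 0,0,0,0,0, 0,0,0,0,0, 0,0,0,0,0, 0,0,0,0,0, 0,0,0,0,0, 0,0,0,0,0, 0,0,0,0,0]'|grep -E 'time|contact'
python3 -m handwheel '[0,0,0,0,0, 0,0,0,0,0, 0,0,0,0,0, 0,0,0,0,0, 0,0,0,0,0]' | grep -E 'time|pos|rot|contact'
python3 q.py
```

```text
time: 17.15
contact_force: [0.0, 0.6, -0.4]
time: 17.65
tool_pos: [0.6608, 0.1225, 0.0627]
tool_rot: [3.141, 0.0, 1.57]
contact_force: [-0.2, -0.1, -0.5]
scene 17.65 478 q=-1.125 r=0.101
top 17.7 271 q=-1.134 r=0.102
```

```bash
python3 -m handwheel '[0,-2,0,0,0, 0,-2,0,0,0, 0,-0.7,0,0,0, 0,0,0,0,0]'|grep -E 'time|pos|contact'
```

```text
time: 18.15
tool_pos: [0.6608, 0.1175, 0.0627]
contact_force: [-0.7, 0.2, -0.2]
```

```bash
python3 -m handwheel '[0,-0.4,0,0,0, 0,-0.3,0,0,0]'|grep -E 'time|pos|contact'
```

```text
time: 18.35
tool_pos: [0.6608, 0.1172, 0.0628]
contact_force: [-0.9, 2.0, -0.5]
```

```bash
python3 -m handwheel '[0,0.2,0,0,0, 0,0.2,0,0,0]'|grep -E 'time|pos|contact'
```

```text
time: 18.55
tool_pos: [0.6608, 0.1177, 0.0627]
contact_force: [-0.8, 1.1, 0.6]
```

```bash
python3 -m handwheel '[0,0.1,0,0,0, 0,0.2,0,0,0]'|grep -E 'time|pos|contact'
```

```text
time: 18.75
tool_pos: [0.6608, 0.1181, 0.0627]
contact_force: [-0.3, 2.8, -0.3]
```

```bash
python3 -m handwheel '[0,0.2,0,0,0, 0,0.2,0,0,0]'|grep -E 'time|pos|contact'
```

```text
time: 18.95
tool_pos: [0.6607, 0.1184, 0.0627]
contact_force: [-0.5, 2.5, -0.1]
```

```bash
python3 -m handwheel '[0,0.3,0,0,0]'|grep -E 'time|pos|contact'; python3 q.py; python3 -c "
from cell import robot;print(robot.observe()['contact_force'],robot.observe()['tool_pos'])"
```

```text
time: 19.05
tool_pos: [0.6608, 0.1186, 0.0627]
contact_force: [-0.3, 1.3, -0.2]
scene 19.05 458 q=-0.496 r=0.103
top 19.1 265 q=-0.521 r=0.103
[-0.84616452  3.39649148  0.1366632 ] [0.66077849 0.11860707 0.0627225 ]
```

```bash
python3 -m handwheel '[0,0.3,0,0,0, 0,0.1,0,0,0]'|grep -E 'time|pos|contact'
```

```text
time: 19.35
tool_pos: [0.6609, 0.1188, 0.0627]
contact_force: [-0.3, 2.2, 0.7]
```

```bash
python3 -m handwheel '[0,0.25,0,0,0, 0,0.1,0,0,0]'|grep -E 'time|pos|contact'; python3 q.py
```

```text
time: 19.55
tool_pos: [0.6609, 0.1189, 0.0628]
contact_force: [0.6, 0.3, -0.1]
scene 19.55 454 q=-0.399 r=0.104
top 19.6 266 q=-0.434 r=0.103
```

```bash
python3 -m handwheel '[0,1,0,0,0, 0,1,0,0,0]'|grep -E 'time|pos|contact'; python3 q.py;python3 -m handwheel '[0,0,0,0,0, 0,0,0,0,0, 0,0,0,0,0]'|grep -E 'time|contact'; python3 q.py
```

```text
time: 19.85
tool_pos: [0.6609, 0.121, 0.0628]
contact_force: [-0.6, -0.0, -0.2]
scene 19.85 453 q=-0.366 r=0.104
top 19.9 273 q=-0.391 r=0.104
time: 20.25
contact_force: [-0.1, -0.3, -0.8]
scene 20.25 448 q=-0.319 r=0.104
top 20.3 263 q=-0.359 r=0.103
```

```bash
for i in 1; do python3 -m handwheel '[0,0,0,0,0, 0,0,0,0,0, 0,0,0,0,0, 0,0,0,0,0, 0,0,0,0,0, 0,0,0,0,0, 0,0,0,0,0, 0,0,0,0,0]'|grep time; python3 q.py; python3 -m handwheel '[0,0,0,0,0, 0,0,0,0,0, 0,0,0,0,0, 0,0,0,0,0, 0,0,0,0,0, 0,0,0,0,0, 0,0,0,0,0, 0,0,0,0,0]'|grep time; python3 q.py; done
```

```text
time: 21.15
scene 21.15 452 q=-0.230 r=0.105
top 21.2 266 q=-0.269 r=0.104
time: 22.05
scene 22.05 450 q=-0.157 r=0.105
top 22.1 265 q=-0.190 r=0.104
```

```bash
for i in 1; do python3 -m handwheel '[0,0,0,0,0, 0,0,0,0,0, 0,0,0,0,0, 0,0,0,0,0, 0,0,0,0,0, 0,0,0,0,0, 0,0,0,0,0, 0,0,0,0,0]'|grep time; python3 q.py; python3 -m handwheel '[0,0,0,0,0, 0,0,0,0,0, 0,0,0,0,0, 0,0,0,0,0, 0,0,0,0,0, 0,0,0,0,0, 0,0,0,0,0, 0,0,0,0,0]'|grep time; python3 q.py;python3 -m handwheel '[0,0,0,0,0, 0,0,0,0,0, 0,0,0,0,0, 0,0,0,0,0, 0,0,0,0,0, 0,0,0,0,0, 0,0,0,0,0, 0,0,0,0,0]'|grep time; python3 q.py; done
```

```text
time: 22.95
scene 22.95 448 q=-0.100 r=0.105
top 23.0 275 q=-0.136 r=0.104
time: 23.85
scene 23.85 456 q=-0.058 r=0.105
top 23.9 273 q=-0.096 r=0.104
time: 24.75
scene 24.75 445 q=-0.037 r=0.105
top 24.8 270 q=-0.071 r=0.104
```

Almost at rest near 0. I'll withdraw the hand outward and upward, then check.

```bash
python3 -m handwheel '[0,15,0,0,0, 0,20,0,0,0, 0,20,10,0,0, 0,0,30,0,0, 0,0,40,0,0, 0,0,40,0,0, 0,0,20,0,0, 0,0,0,0,0]'|grep -E 'time|pos'; python3 q.py; python3 -m handwheel '[0,0,0,0,0, 0,0,0,0,0, 0,0,0,0,0, 0,0,0,0,0, 0,0,0,0,0, 0,0,0,0,0, 0,0,0,0,0, 0,0,0,0,0]'|grep -E 'time|contact'; python3 q.py
python3 - <<'E'
from cell import eyes; import cv2
p,_=eyes.read_camera('top');cv2.imwrite('pics/top_end.png',p)
E
```

```text
time: 25.65
tool_pos: [0.6622, 0.1787, 0.2081]
scene 25.65 450 q=-0.032 r=0.105
top 25.7 281 q=-0.067 r=0.104
time: 26.55
contact_force: [-0.1, 1.1, -0.8]
scene 26.55 454 q=-0.031 r=0.105
top 26.6 288 q=-0.067 r=0.104
```

View pics/top_end.png

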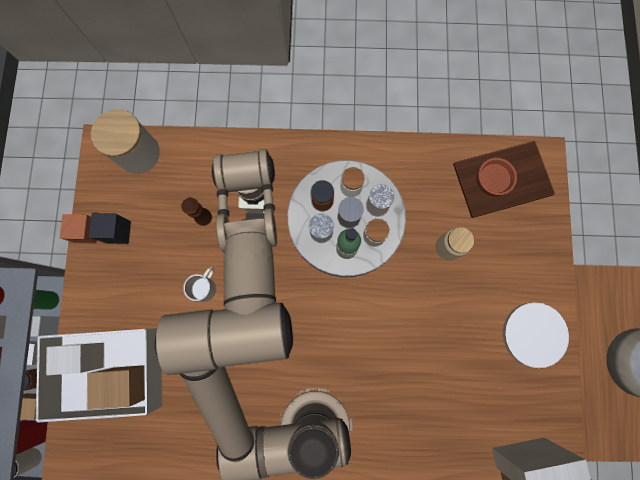

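The final view shows the bottle at the front (cap 350,234), the turntable at rest, the mug, mill and jar where they were, and the hand clear.

```bash
python3 -c "
from cell import robot;print(robot.hand_in())"
```

```text
the job is handed in; nothing more can be done
None
```

I handed the job in with the oil bottle at the front, about 5 mm off centre by the cameras. The turntable was set going at about 0.6 rad/s, ran free for about 3.5 s, was braked at about 2 N for over a second, then had the fingers lifted off at about 0.1 rad/s and coasted the last few seconds to a stop on its own; the mug, storage jar and pepper mill look unmoved and the hand is clear, but hand-in returned no verdict.

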